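# Set an uneven-footed kiln setter on its posts and check that it does not rock

### The job

The terracotta setter has three feet of different lengths: set it down gently on the kiln bat so that it stands level, each foot wholly on the post of its own colour (longest foot on the lowest post), and let go. Then check by touch that it does not rock: with the fingertips press down lightly on top of each arm end in turn, first the blue dot, then the yellow, then the green, while it stays put on its posts. Leave the cup, jar, red pot and tile where they are, and back off.

Things in the scene. Friction and masses are not known exactly. Their poses are not given: they have to be found in the camera images.
- setter: loose terracotta three-armed casting, 0.3 to 0.54 kg. Origin: centre of its underside, z up. Arms 22 wide, 12 thick, feet 60 mm from the axis: long foot along +x, middle one 120 deg counter-clockwise from above, short one 120 deg clockwise. It starts on the table, leaning 0.26 rad on its unequal feet. Seated it is level, origin 84 mm above the table over the bat's centre, x along the bat's x
- lug (a point): centre of the top of the setter's square grip lug, 50 mm above the setter's origin along its z; the lug stands in the middle of the setter, is 26 mm square with its faces across the setter's x and y, and rises 38 mm above the arms
- foot_long (a point): centre of the flat underside of the long foot, 44 mm below the underside of the setter; round foot of 16 mm diameter. Straight above it along the setter's z, 60 mm from this point, is the flat top of the round boss (28 mm diameter) on that arm's end, with a blue dot: the place to press
- foot_mid (a point): centre of the flat underside of the middle foot, 30 mm below the underside of the setter; round foot of 16 mm diameter. Straight above it along the setter's z, 46 mm from this point, is the flat top of the round boss (28 mm diameter) on that arm's end, with a yellow dot: the place to press
- foot_short (a point): centre of the flat underside of the short foot, 16 mm below the underside of the setter; round foot of 16 mm diameter. Straight above it along the setter's z, 32 mm from this point, is the flat top of the round boss (28 mm diameter) on that arm's end, with a green dot: the place to press
- kiln_bat: fixed grey round kiln bat, 176 mm diameter, 14 mm thick, lying on the table; origin at the centre of its underside, z up. It carries three cream posts, 60 mm from its centre: the lowest along its +x, the middle one 120 degrees counter-clockwise from that seen from above, the highest 120 degrees clockwise
- post_long (a point): centre of the flat top of the lowest post, 40 mm above the table; round post of 44 mm diameter with a blue band near its top and a blue dot on it, for the long foot
- post_mid (a point): centre of the flat top of the middle post, 54 mm above the table; round post of 44 mm diameter with a yellow band near its top and a yellow dot on it, for the middle foot
- post_short (a point): centre of the flat top of the highest post, 68 mm above the table; round post of 44 mm diameter with a green band near its top and a green dot on it, for the short foot
- cup: small cream vase-shaped cup, bystander, 74 mm diameter, 77 mm high, loose; origin at the centre of its foot
- jar: white jar with a dark lid, bystander, 62 mm diameter, 93 mm high, loose; origin at the centre of its foot
- red_pot: small red pot, bystander, 85 mm diameter, 82 mm high, loose; origin at the centre of its foot
- tile: test tile with a blue-green end, bystander, 75x45x10 mm, loose, lying flat; origin at the centre of its underside

How it is judged:
On the way, in this order (a step that is already met when the one before it is completed fails the run):
1. the setter stands level with each foot on its own post, let go and at rest (distance between foot_long and post_long below 0.014 m and distance between foot_mid and post_mid below 0.014 m and distance between foot_short and post_short below 0.014 m and angle between setter's own z axis and vertical below 0.05 rad and linear speed of setter below 0.01 m/s and angular speed of setter below 0.05 rad/s and contact force between the fingers and setter below 0.1 N), for 0.2 s.
2. the fingertips press on the arm end above the long foot (2 N or more, fingertips within 22 mm of its centre seen from above) and the setter stays level on its posts (distance between foot_long and post_long below 0.014 m and distance between foot_mid and post_mid below 0.014 m and distance between foot_short and post_short below 0.014 m and angle between setter's own z axis and vertical below 0.05 rad and contact force between the fingers and setter above 2 N and horizontal distance between the grasp point and foot_long below 0.022 m), for 0.05 s.
3. the fingertips press on the arm end above the middle foot (2 N or more, fingertips within 22 mm of its centre seen from above) and the setter stays level on its posts (distance between foot_long and post_long below 0.014 m and distance between foot_mid and post_mid below 0.014 m and distance between foot_short and post_short below 0.014 m and angle between setter's own z axis and vertical below 0.05 rad and contact force between the fingers and setter above 2 N and horizontal distance between the grasp point and foot_mid below 0.022 m), for 0.05 s.
4. the fingertips press on the arm end above the short foot (2 N or more, fingertips within 22 mm of its centre seen from above) and the setter stays level on its posts (distance between foot_long and post_long below 0.014 m and distance between foot_mid and post_mid below 0.014 m and distance between foot_short and post_short below 0.014 m and angle between setter's own z axis and vertical below 0.05 rad and contact force between the fingers and setter above 2 N and horizontal distance between the grasp point and foot_short below 0.022 m), for 0.05 s.
At the end, for the whole second after the job is handed in: the setter is at rest and untouched, upright within 0.05 rad, with the underside of each of its three feet within 14 mm of the centre of the top of its own post (long foot on the lowest post, middle on middle, short on highest) (all of step 1).
It fails at once if the setter is dropped or slammed on the posts or pressed hard (more than 60 N between setter and bat) (contact force between setter and kiln_bat above 60 N).
It fails at once if the cup, jar, red pot or tile is moved by more than 30 mm (distance of any of cup, jar, red_pot, tile from where it was at the start of the episode above 0.03 m).
It also fails if it takes over 61 s, if anything falls off the work surface, if the arm or the gripper's body presses on something with over 40 N, if the wrist force passes 120 N, or if a joint passes its speed limit or range.

### The arm

A 6-joint arm with a two-finger parallel gripper is mounted at the origin on a cart in front of the work surface, level with it; the furniture and walls round the work are solid. World frame = base frame: x ahead of the robot, y to its left, z up, the work surface at z = 0. Lengths are in m, angles in rad, forces in N, time in s.
With the tool pointing down it reaches from about 0.35 to 0.775 m from the base axis. Payload 5.5 kg.
Tool frame: the origin (TCP) lies between the finger pads; the fingertips stand 19 mm ahead of it and the grasp point (between the pads) is the TCP; z points along the fingers, y is the line along which they close (so a half turn about z gives the same grasp; the last joint's range is limited). The gripper opens to 85 mm and grips with 20 to 120 N. Pads are 22 mm wide; open, the fingers measure 114 mm over their backs; the gripper's body (76 mm by 85 mm) begins 54 mm behind the grasp point. The pads swing forward as they close: fully open they stand 13 mm farther back than shut.
Start: joints at [-1.274, 0.313, 0.046, 1.304, 0, 1.431], TCP at [0.243, -0.521, 0.25] pointing down, gripper open.
Joint ranges: [-2.76, 2.76], [-0.86, 1.69], [-1.03, 1.26], [-2.2, 2.34], [-1.47, 1.5], [-3.14, 3.14]. Speed limits (rad/s): [2.57, 2.57, 3.14, 3.14, 3.14, 3.14].

### API

Orientations are given as a unit quaternion [w, x, y, z].
In Python, from workcell import env gives the robot as it stands.
- The arm moves only by the tool carry_out, never from a script. Its argument "increments" is a list that holds one entry, the list of rows, each a list of 6 numbers: the shift along the tool's x, y, z each as a share of 50 cm, from -1 to 1, then the turn, a rotation vector about the tool's x, y, z each as a share of 2 pi rad, from -1 to 1. In form: [[[x, y, z, ax, ay, az], ...]]. A call has 1 to 5 rows; each row is the pose to reach, as a shift and turn from the pose commanded when the call began, along the tool's axes at that moment, turning the shorter way round; what a row does not reach only later rows make up. A row lasts 1/8 s, in which the tool goes at most 62.5 mm and 10.7 degrees, less where a joint would pass 70% of its speed; a pose out of reach is approached as far as the arm can. A call with a number of a shift or a turn outside -1 to 1 is refused whole. A call with a gripper value outside its range is refused whole. "jaw" is the closure, from 0 (fully open) to 1 (shut), set as the call begins (left out, the last holds). The fingers move at their own pace and stop on an object; "squeeze" is the grip in N (left out, the last holds). Time passes only in rows, so rows that repeat a pose let the fingers close. It gives the time, the measured TCP pose, the force, the opening and the grip force at its end, in the units of the state.
- env.get_state(): the state, without advancing time (a new reading comes with each control period).
- env.read_camera(name): name is "scene" or "top"; returns a dict with "frame" (420x560x3 uint8, blue, green, red), "z_map" (420x560 float32, m along the optical axis (not along the pixel's ray), 0 where there is no reading), "intrinsics" (3x3 intrinsics, pixels), "R" (3x3) and "t" (3): a world point X has camera coordinates R X + t. Camera axes: x right, y down, z forward; pixel columns grow to the right and rows downward; lengths in m; the calibration is good to about 2 mm. A picture is of the moment at which its call begins.
- env.hand_in(): hands the job in; it is judged then, once.
Trained networks look in the newest picture that a camera, given by its name, has taken for a name from the list of things; names that differ only in an ending like _2 or _b are one class to them, and where a whole thing is asked for, a point or a joint stands for the part that bears it (a point fixed in the world has none). Each returns a list of dicts, best first, with "score" (0 to 1); they miss things now and then, are a little off and sometimes report something else, mostly with a low value. They report only what shows in the picture. A call takes as long as a camera call.
- env.find_in(camera, name): "position" ([x, y, z] in m, in world coordinates, good to about 4 mm: the middle of the surface that is visible of it).
The state is a dict: "clock": time; "joint_pos": joint angles; "qvel": joint speeds; "tau": joint torques, N m; "tcp_pos": TCP position; "orientation": TCP orientation; "wrist_force": force on the tool from outside, world axes, zero at the start; "ft_torque": the same for the moment, N m; "finger_gap": finger opening in m; "grip_force": force on a finger pad.
Only numpy, scipy, OpenCV 4.12 (cv2) and the standard library are available. Lean on these libraries where they do the work, as an engineer would, in place of code of your own. Each camera call takes 0.05 s, during which the arm holds its last target. There are 200 camera calls.

## Working session

There is one attempt and no reset: what is moved stays moved. The work goes in short steps, Python scripts to look and compute and a tool call to move; the robot and the scene stay as the last step left them, time stands still between calls to the robot, and variables do not carry over. Pictures are saved under pics/ and viewed, at most 10 in all, crops included, and the job is handed in when it is done.

Besides the shell and the picture viewer there is one more tool, called after ">>>" as name([rows], argument=value, ...), one row to a line, values as JSON. carry_out: Moves the arm, as the interface text tells. Its arguments: {"type":"object","properties":{"increments":{"type":"array","items":{"type":"array","items":{"type":"array","items":{"type":"number","minimum":-1,"maximum":1}}}},"jaw":{"type":"number"},"squeeze":{"type":"number"}},"required":["increments"]}

```bash
mkdir -p pics; ls; cat > h.py <<'E'
import numpy as np, cv2
from workcell import env
def cloud(c):
    K=np.array(c["intrinsics"]);R=np.array(c["R"]);t=np.array(c["t"]);z=c["z_map"]
    v,u=np.mgrid[:z.shape[0],:z.shape[1]]
    P=np.stack([(u-K[0,2])/K[0,0]*z,(v-K[1,2])/K[1,1]*z,z],-1)
    W=(P-t)@R; W[z==0]=np.nan
    return W
E
python3 - <<'E'
from h import *
s=env.get_state();print({k:np.round(v,3).tolist() for k,v in s.items()})
for n in ["scene","top"]:
    c=env.read_camera(n);cv2.imwrite(f"pics/{n}0.png",c["frame"]);np.savez(f"{n}0.npz",**c)
    print(n,np.array(c["R"]).round(3).tolist(),np.array(c["t"]).round(3))
    for o in ["setter","lug","foot_long","foot_mid","foot_short","kiln_bat","post_long","post_mid","post_short","cup","jar","red_pot","tile"]:
        print(o,[(np.round(d["position"],3).tolist(),round(d["score"],2)) for d in env.find_in(n,o)[:2]])
E
```

```text
pics
{'clock': 0.0, 'joint_pos': [-1.274, 0.314, 0.045, 1.304, 0.0, 1.431], 'qvel': [0.002, 0.001, 0.001, -0.0, -0.001, -0.001], 'tau': [-0.001, -48.062, 29.854, 0.019, -0.0, 0.0], 'tcp_pos': [0.243, -0.521, 0.249], 'orientation': [-0.001, 0.976, 0.217, -0.0], 'wrist_force': [-0.092, 0.433, 0.169], 'ft_torque': [-0.006, 0.031, -0.014], 'grip_force': 0.0, 'finger_gap': 0.085}
scene [[-0.768, -0.64, 0.02], [-0.358, 0.402, -0.843], [0.532, -0.654, -0.538]] [0.351 0.246 0.97 ]
setter [([0.485, 0.123, 0.046], 0.85)]
lug [([0.482, 0.132, 0.044], 0.56), ([0.494, -0.3, 0.014], 0.45)]
foot_long [([0.481, 0.128, 0.048], 0.81), ([0.492, -0.305, 0.013], 0.17)]
foot_mid [([0.485, 0.132, 0.041], 0.97)]
foot_short [([0.481, 0.127, 0.041], 0.87)]
kiln_bat [([0.492, -0.301, 0.012], 0.88), ([0.481, 0.128, 0.043], 0.3)]
post_long [([0.492, -0.304, 0.01], 0.82)]
post_mid [([0.494, -0.3, 0.013], 0.63), ([0.54, 0.028, 0.069], 0.28)]
post_short [([0.496, -0.302, 0.014], 0.84)]
cup [([0.438, -0.082, 0.037], 0.62), ([0.578, -0.261, 0.064], 0.54)]
jar [([0.541, 0.027, 0.065], 0.63), ([0.483, 0.128, 0.043], 0.
[... 158 characters left out ...]
 -0.098], [0.099, -0.015, -0.995]] [-0.051  0.481  1.014]
setter [([0.486, 0.117, 0.044], 0.57), ([0.556, 0.006, 0.092], 0.57)]
lug [([0.49, 0.118, 0.045], 0.88), ([0.602, -0.272, 0.044], 0.22)]
foot_long [([0.49, 0.121, 0.047], 0.71)]
foot_mid [([0.487, 0.119, 0.044], 0.93)]
foot_short [([0.488, 0.114, 0.049], 0.91)]
kiln_bat [([0.447, -0.337, 0.019], 0.55)]
post_long [([0.445, -0.336, 0.01], 0.67)]
post_mid [([0.448, -0.335, 0.014], 0.82), ([0.488, 0.123, 0.046], 0.4)]
post_short [([0.453, -0.332, 0.013], 0.83)]
cup [([0.447, -0.1, 0.039], 0.6)]
jar [([0.558, 0.006, 0.095], 0.89)]
red_pot [([0.599, -0.273, 0.045], 0.63), ([0.451, -0.336, 0.014], 0.38)]
tile [([0.389, -0.056, 0.012], 0.92)]
```

View pics/scene0.png

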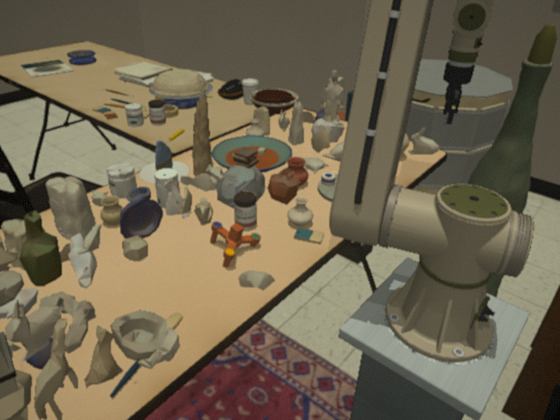

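View pics/top0.png

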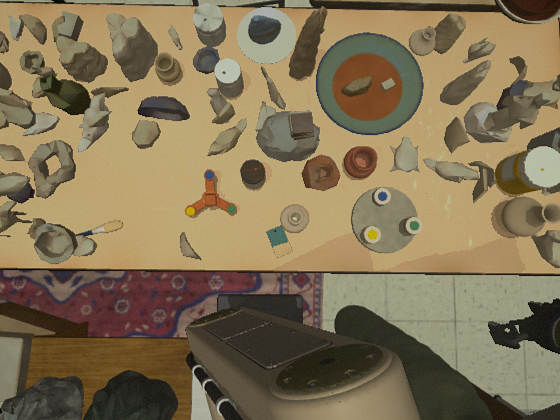

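The scene camera shows the setter near (235,240), with the jar behind it and the cup and tile to the right. In the top view the setter's dots are blue (209,174), yellow (190,212) and green (233,210). The bat's posts are blue (382,196), yellow (372,235) and green (414,226).

```bash
cat >> h.py <<'E'
from scipy.spatial.transform import Rotation as Ro
HUE={"blue":(105,130),"yellow":(22,34),"green":(45,90)}
def dots(c,box,zr,smin=90):
    W=cloud(c);hsv=cv2.cvtColor(c["frame"],cv2.COLOR_BGR2HSV);out={}
    u0,u1,v0,v1=box
    for n,(a,b) in HUE.items():
        m=(hsv[...,0]>=a)&(hsv[...,0]<=b)&(hsv[...,1]>smin)&(hsv[...,2]>60)&(W[...,2]>zr[0])&(W[...,2]<zr[1])
        k=np.zeros_like(m);k[v0:v1,u0:u1]=1;m&=k
        nl,l,st,ce=cv2.connectedComponentsWithStats(m.astype(np.uint8))
        if nl<2: out[n]=None;continue
        i=1+np.argmax(st[1:,4]);q=W[l==i]
        out[n]=(np.median(q,0),int(st[i,4]),ce[i])
    return out
def rigid(model,meas):
    model=np.array(model);meas=np.array(meas);a=model.mean(0);b=meas.mean(0)
    R,rs=Ro.align_vectors(meas-b,model-a);return R,b-R.apply(a),rs
A=np.radians([0,120,-120]);C=np.c_[np.cos(A),np.sin(A)]*.06
BOSS=np.c_[C,[.016]*3];POST=np.c_[C,[.040,.054,.068]]
FOOT=np.c_[C,[-.044,-.03,-.016]]
E
python3 - <<'E'
from h import *
for n,b1,b2 in [("top",(175,250,160,230),(345,430,180,260)),("scene",(200,270,215,275),(0,1,0,1))]:
    c=dict(np.load(n+"0.npz"))
    for nm,b,M in [("setter",b1,BOSS),("bat",b2,POST)]:
        if b[1]<2: continue
        d=dots(c,b,(-.01,.12))
        for k,v in d.items(): print(n,nm,k,v and (v[0].round(4),v[1],v[2].round(1)))
        if all(d.values()):
            R,o,rs=rigid(M,[d[k][0] for k in HUE]);print(" R",R.as_matrix().round(3).tolist(),"o",o.round(4),"rs",rs,"yaw",R.as_euler("ZYX").round(3), "feet",(R.apply(FOOT)+o)[:,2].round(4),"lug",(R.apply([0,0,.05])+o).round(4))
c=dict(np.load("top0.npz"));W=cloud(c)
print("table z",np.nanmedian(W[235:245,200:260,2]))
# lug
m=W[160:230,175:250].reshape(-1,3);q=m[m[:,2]>.075];print("lugtop",len(q),q.mean(0),q.max(0))
for u,v in [(382,196),(372,235),(414,226),(384,212)]: print(W[v-1:v+2,u-1:u+2].reshape(-1,3).mean(0).round(4))
E
```

```text
top setter blue (array([0.5546, 0.1194, 0.0593]), 47, array([208.9, 174.7]))
top setter yellow (array([0.4636, 0.1667, 0.0464]), 57, array([190. , 210.6]))
top setter green (array([0.4711, 0.0644, 0.0322]), 40, array([230.8, 208.9]))
 R [[0.974, -0.074, -0.215], [0.042, 0.988, -0.15], [0.223, 0.137, 0.965]] o [0.4999 0.1192 0.0306] rs 0.00040116454296781207 yaw [ 0.043 -0.225  0.141] feet [0.0015 0.002  0.0013] lug [0.4892 0.1117 0.0788]
top bat blue (array([ 0.5087, -0.3253,  0.0409]), 56, array([382.2, 196.1]))
top bat yellow (array([ 0.41  , -0.2948,  0.0548]), 80, array([372.4, 234.1]))
top bat green (array([ 0.4331, -0.3957,  0.0687]), 55, array([413.9, 225.4]))
 R [[0.975, -0.223, -0.001], [0.223, 0.975, -0.0], [0.001, -0.0, 1.0]] o [ 0.4506 -0.3386  0.0008] rs 0.0005561919339174025 yaw [ 0.225 -0.001 -0.   ] feet [-0.0432 -0.0292 -0.0152] lug [ 0.4506 -0.3386  0.0508]
scene setter blue (array([0.558 , 0.1199, 0.0581]), 15, array([216.6, 223.9]))
scene setter yellow (array([0.4656, 0.1677, 0.0442]), 35, array([229.4, 251.3]))
scene setter green (array([0.4735, 0.0656, 0.0307]), 12, array([255.7, 235.8]))
 R [[0.973, -0.072, -0.22], [0.04, 0.989, -0.144], [0.228, 0.131, 0.965]] o [0.5026 0.12   0.0289] rs 0.000937377967938014 yaw [ 0.041 -0.23   0.135] feet [ 0.0001 -0.0001 -0.0002] lug [0.4916 0.1128 0.0771]
table z -0.0002075102070634624
lugtop 280 [0.53293707 0.05856955 0.0872541 ] [0.58732236 0.12438191 0.09667281]
[ 0.5089 -0.3256  0.04  ]
[ 0.4075 -0.2942  0.0555]
[ 0.4307 -0.3961  0.0694]
[ 0.4695 -0.3373  0.0157]
```

```bash
cat >> h.py <<'E'
SO=np.array([.5007,.1195,.0300]);SR=Ro.from_matrix([[.974,-.073,-.217],[.041,.988,-.148],[.225,.135,.965]])
BO=np.array([.4506,-.3386,0]);BR=Ro.from_euler("z",.225)
FL=Ro.from_matrix(np.diag([-1.,1,-1]))   # tool axes in setter axes: x=-x,y=y,z=-z
def inc(p,R):
    s=env.get_state();q=s["orientation"];C=Ro.from_quat([q[1],q[2],q[3],q[0]])
    d=C.inv().apply(np.array(p)-s["tcp_pos"])/.5;w=(C.inv()*R).as_rotvec()/(2*np.pi)
    print("t",round(float(s["clock"]),2),"tcp",np.round(s["tcp_pos"],4),"gap",round(float(s["finger_gap"]),4),"F",np.round(s["wrist_force"],2))
    print("inc",np.r_[d,w].round(4).tolist())
E
python3 - <<'E'
from h import *
print(FL.as_matrix())
inc(SO+SR.apply([0,0,.148]),SR*FL)
E
```

```text
[[-1.  0.  0.]
 [ 0.  1.  0.]
 [ 0.  0. -1.]]
t 1.4 tcp [ 0.2433 -0.521   0.2503] gap 0.0856 F [-0.94  0.44 -0.33]
inc [0.9318, -0.9305, 0.155, -0.0557, 0.0204, -0.4362]
```

>>> carry_out([
  [[0.932,-0.93,0.1,-0.0557,0.0204,-0.436],[0.932,-0.93,0.1,-0.0557,0.0204,-0.436],[0.932,-0.93,0.1,-0.0557,0.0204,-0.436],[0.932,-0.93,0.1,-0.0557,0.0204,-0.436],[0.932,-0.93,0.1,-0.0557,0.0204,-0.436]],
], jaw=0.25, squeeze=50)

```text
clock: 2.02
tcp_pos: [0.3504, -0.2265, 0.2268]
orientation: [0.052, 0.772, 0.632, 0.033]
wrist_force: [1.4, -0.0, -0.6]
finger_gap: 0.0639
grip_force: 0.0
```

```bash
python3 - <<'E'
from h import *
inc(SO+SR.apply([0,0,.148]),SR*FL)
E
```

```text
t 2.02 tcp [ 0.3504 -0.2265  0.2268] gap 0.0639 F [ 1.43 -0.04 -0.56]
inc [0.6838, 0.0907, 0.1098, -0.0367, 0.0137, -0.2875]
```

>>> carry_out([
  [[0.684,0.091,0.1,-0.0367,0.0137,-0.2875],[0.684,0.091,0.1,-0.0367,0.0137,-0.2875],[0.684,0.091,0.1,-0.0367,0.0137,-0.2875],[0.684,0.091,0.1,-0.0367,0.0137,-0.2875],[0.684,0.091,0.1,-0.0367,0.0137,-0.2875]],
])

```text
clock: 2.65
tcp_pos: [0.4577, 0.0641, 0.1831]
orientation: [0.092, 0.402, 0.909, 0.059]
wrist_force: [0.0, 0.4, 0.7]
finger_gap: 0.0639
grip_force: 0.0
```

```bash
python3 - <<'E'
from h import *
inc(SO+SR.apply([0,0,.148]),SR*FL)
E
```

```text
t 2.65 tcp [0.4577 0.0641 0.1831] gap 0.0639 F [0.03 0.35 0.66]
inc [0.0378, 0.057, 0.0271, -0.0177, 0.0067, -0.1395]
```

>>> carry_out([
  [[0.038,0.057,0.0,-0.0177,0.0067,-0.1395],[0.038,0.057,0.0,-0.0177,0.0067,-0.1395],[0.038,0.057,0.0,-0.0177,0.0067,-0.1395],[0.038,0.057,0.0,-0.0177,0.0067,-0.1395],[0.038,0.057,0.0,-0.0177,0.0067,-0.1395]],
])

```text
clock: 3.28
tcp_pos: [0.4652, 0.0951, 0.1858]
orientation: [0.111, -0.028, 0.991, 0.072]
wrist_force: [0.2, 0.4, 0.5]
finger_gap: 0.0638
grip_force: 0.0
```

```bash
python3 - <<'E'
from h import *
inc(SO+SR.apply([0,0,.148]),SR*FL)
E
```

```text
t 3.27 tcp [0.4652 0.0951 0.1858] gap 0.0638 F [0.23 0.44 0.5 ]
inc [-0.001, 0.0009, 0.0273, 0.0, -0.0002, -0.0003]
```

>>> carry_out([
  [[-0.001,0.001,0.08,0,0,0],[-0.001,0.001,0.15,0,0,0],[-0.001,0.001,0.2,0,0,0],[-0.001,0.001,0.235,0,0,0],[-0.001,0.001,0.247,0,0,0]],
])

```text
clock: 3.9
tcp_pos: [0.4918, 0.1139, 0.0657]
orientation: [0.11, -0.025, 0.991, 0.072]
wrist_force: [0.6, -0.1, 0.7]
finger_gap: 0.0643
grip_force: 0.0
```

```bash
python3 - <<'E'
from h import *
inc(SO+SR.apply([0,0,.038]),SR*FL)
c=env.read_camera("scene");cv2.imwrite("pics/s1.png",cv2.resize(c["frame"][190:290,180:300],None,fx=5,fy=5))
E
```

```text
t 3.9 tcp [0.4918 0.1139 0.0657] gap 0.0643 F [ 0.58 -0.06  0.67]
inc [-0.0017, 0.0002, -0.0017, -0.0001, -0.0005, -0.0011]
```

View pics/s1.png

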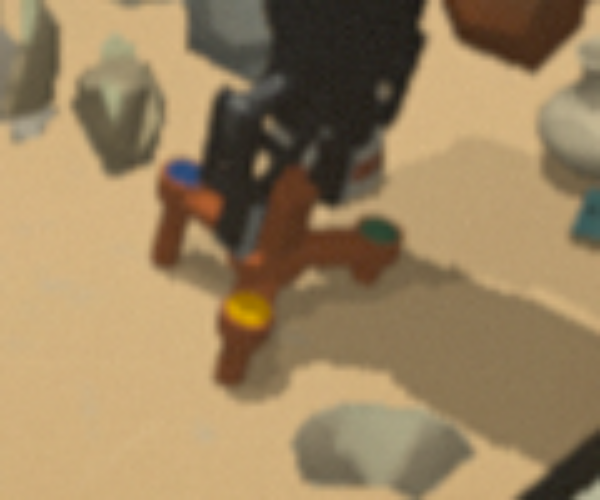

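The crop shows the two fingers on either side of the lug at (290,200), above the arms. Closing now.

>>> carry_out([
  [[-0.0017,0,-0.003,0,0,0],[-0.0017,0,-0.003,0,0,0],[-0.0017,0,-0.003,0,0,0],[-0.0017,0,-0.003,0,0,0],[-0.0017,0,-0.003,0,0,0]],
], jaw=1, squeeze=50)

```text
clock: 4.58
tcp_pos: [0.4939, 0.1136, 0.0695]
orientation: [0.112, -0.025, 0.991, 0.072]
wrist_force: [-2.3, 0.3, 5.9]
finger_gap: 0.0253
grip_force: 52.4
```

```bash
python3 - <<'E'
from h import *
inc(SO+SR.apply([0,0,.038])+[0,0,.12],SR*FL)
E
```

```text
t 4.58 tcp [0.4939 0.1136 0.0695] gap 0.0253 F [-2.33  0.33  5.92]
inc [-0.05, 0.0326, -0.2266, -0.0001, 0.0002, -0.001]
```

>>> carry_out([
  [[-0.008,0.006,-0.04,0,0,0],[-0.02,0.014,-0.09,0,0,0],[-0.035,0.025,-0.16,0,0,0],[-0.05,0.033,-0.226,0,0,0],[-0.05,0.033,-0.226,0,0,0]],
])

```text
clock: 5.2
tcp_pos: [0.4932, 0.114, 0.1873]
orientation: [0.113, -0.026, 0.991, 0.071]
wrist_force: [0.5, -0.3, -3.9]
finger_gap: 0.0252
grip_force: 51.2
```

```bash
python3 - <<'E'
from h import *
inc([.44,.02,.26],Ro.from_euler("z",.1)*FL)
E
```

```text
t 5.2 tcp [0.4932 0.114  0.1873] gap 0.0252 F [ 0.51 -0.28 -3.93]
inc [0.077, -0.159, -0.1912, 0.0209, 0.0371, -0.0077]
```

>>> carry_out([
  [[0.015,-0.03,-0.05,0.004,0.0075,-0.0015],[0.03,-0.06,-0.1,0.008,0.015,-0.003],[0.046,-0.095,-0.15,0.0125,0.022,-0.0046],[0.062,-0.13,-0.18,0.017,0.03,-0.006],[0.077,-0.159,-0.19,0.0209,0.0371,-0.0077]],
])

```text
clock: 5.82
tcp_pos: [0.4383, 0.0195, 0.2562]
orientation: [-0.004, -0.05, 0.999, 0.0]
wrist_force: [0.1, -0.6, -3.6]
finger_gap: 0.0252
grip_force: 51.1
```

```bash
python3 - <<'E'
from h import *
inc([BO[0],BO[1],.24],BR*FL)
E
```

```text
t 5.83 tcp [0.4383 0.0195 0.2562] gap 0.0252 F [ 0.05 -0.59 -3.56]
inc [0.047, -0.7151, 0.0323, 0.0002, -0.0012, -0.0199]
```

>>> carry_out([
  [[0.005,-0.07,0,0,0,-0.002],[0.012,-0.16,0,0,0,-0.005],[0.018,-0.26,0,0,0,-0.008],[0.024,-0.36,0,0,-0.0006,-0.01],[0.03,-0.45,0,0,-0.0012,-0.013]],
])

```text
clock: 6.45
tcp_pos: [0.4458, -0.2065, 0.2548]
orientation: [0.001, -0.091, 0.996, 0.002]
wrist_force: [1.7, 0.4, -3.3]
finger_gap: 0.0253
grip_force: 51.2
```

>>> carry_out([
  [[0.004,-0.09,0.005,0,0,-0.0025],[0.008,-0.16,0.01,0,0,-0.005],[0.013,-0.22,0.02,0,0,-0.007],[0.017,-0.265,0.03,0,0,-0.007],[0.017,-0.265,0.03,0,0,-0.007]],
])

```text
clock: 7.08
tcp_pos: [0.4618, -0.3378, 0.2397]
orientation: [0.001, -0.112, 0.994, 0.002]
wrist_force: [-0.3, 0.8, -3.9]
finger_gap: 0.0251
grip_force: 51.1
```

```bash
python3 - <<'E'
from h import *
inc([BO[0],BO[1],.24],BR*FL)
s=env.get_state();q=s["orientation"];T=Ro.from_quat([q[1],q[2],q[3],q[0]])
for n in ["top","scene"]:
    c=env.read_camera(n);np.savez(n+"2.npz",**c);f=c["frame"].copy()
    K=c["intrinsics"]
    X=(T*FL.inv()).apply(BOSS-[0,0,.038])+s["tcp_pos"];P=(np.array(c["R"])@X.T).T+c["t"];p=(np.array(K)@P.T).T;p=p[:,:2]/p[:,2:]
    print(n,"exp px",p.round(1).tolist(),"exp",X.round(4).tolist())
    u,v=p.mean(0).astype(int);b=(max(u-50,0),u+50,max(v-50,0),v+50)
    d=dots(c,b,(.15,.3),70)
    for k,vv in d.items(): print(k,vv and (vv[0].round(4),vv[1],vv[2].round(1)))
    cv2.imwrite(f"pics/{n}2.png",cv2.resize(f[b[2]:b[3],b[0]:b[1]],None,fx=5,fy=5))
E
```

```text
t 7.08 tcp [ 0.4618 -0.3378  0.2397] gap 0.0251 F [-0.27  0.82 -3.87]
inc [0.0222, 0.0034, -0.0007, 0.0006, 0.0003, -0.0001]
top exp px [[405.1, 180.5], [391.8, 226.7], [438.9, 216.4]] exp [[0.5203, -0.3244, 0.2178], [0.421, -0.2937, 0.2178], [0.4441, -0.395, 0.2174]]
blue (array([ 0.5177, -0.3255,  0.2165]), 72, array([405.5, 181.7]))
yellow (array([ 0.411 , -0.2976,  0.216 ]), 4, array([393.2, 231.2]))
green None
scene exp px [[330.3, 121.6], [353.3, 133.6], [364.4, 121.7]] exp [[0.5203, -0.3244, 0.2178], [0.421, -0.2937, 0.2178], [0.4441, -0.395, 0.2174]]
blue (array([ 0.5208, -0.3223,  0.2157]), 7, array([329.7, 122.4]))
yellow (array([ 0.7012, -0.561 ,  0.2071]), 1, array([325.,  93.]))
green None
```

View pics/scene2.png

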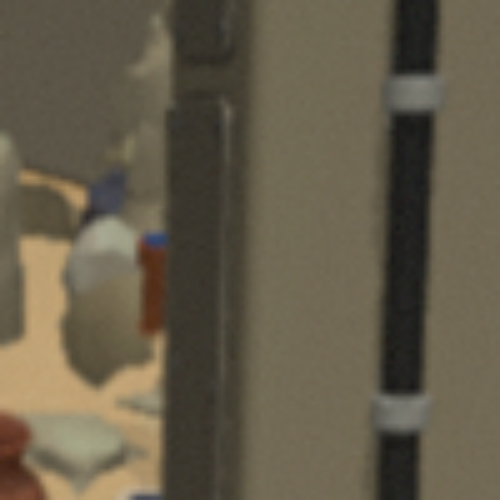

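View pics/top2.png

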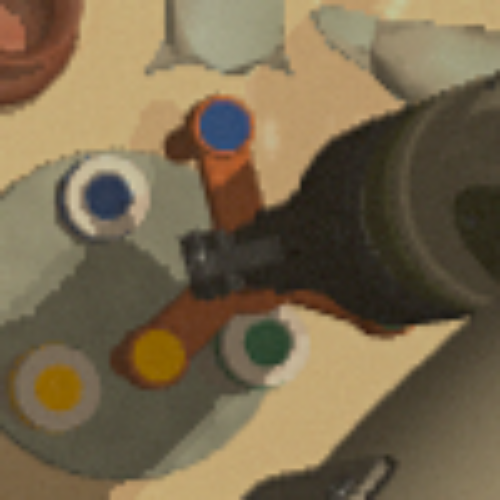

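The scene view is mostly blocked by the arm. The top crop shows the blue dot at about (405,182) and the yellow at about (393,228) in full-image pixels, both within 2 px of where I expected them, so the setter is held straight. I'll measure the residual.

```bash
python3 - <<'E'
from h import *
c=dict(np.load("top2.npz"));W=cloud(c);h=cv2.cvtColor(c["frame"],cv2.COLOR_BGR2HSV)
print(h[228,393],h[178:186:3,405].tolist())
m=np.zeros(W.shape[:2],bool);m[220:237,385:402]=1
m&=(h[...,0]>=17)&(h[...,0]<=34)&(h[...,1]>120)&(W[...,2]>.19)
v,u=np.nonzero(m);print(len(u),u.mean(),v.mean(),np.median(W[m],0))
# arm/lug surface points of blue arm & yellow arm : terracotta plane
m=(W[...,2]>.19)&(W[...,2]<.235)&(h[...,0]<12)&(h[...,1]>130);m[:, :385]=0;m[:,450:]=0;m[:170]=0;m[250:]=0
q=W[m];q=q[np.abs(q[:,2]-.212)<.006];A=np.c_[q[:,:2]-q[:,:2].mean(0),np.ones(len(q))];print(len(q),np.linalg.lstsq(A,q[:,2],rcond=None)[0])
E
```

```text
[ 21 251 140] [[107, 147, 116], [108, 137, 117], [108, 145, 111]]
83 392.34939759036143 227.6987951807229 [ 0.41836992 -0.29485876  0.21695396]
288 [0.00247733 0.01927775 0.21252745]
```

```bash
cat >> h.py <<'E'
BT=BO+[.0026,.0012,0]
E
python3 - <<'E'
from h import *
inc([*BT[:2],.14],BR*FL)
E
```

```text
t 7.17 tcp [ 0.4619 -0.3362  0.2411] gap 0.0251 F [ 0.47  0.55 -4.27]
inc [0.0181, 0.0009, 0.2021, 0.0005, 0.0004, 0.0001]
```

>>> carry_out([
  [[0.009,0.0005,0.05,0.0005,0.0004,0],[0.018,0.001,0.1,0.0005,0.0004,0],[0.018,0.001,0.15,0.0005,0.0004,0],[0.018,0.001,0.185,0.0005,0.0004,0],[0.018,0.001,0.2,0.0005,0.0004,0]],
])

```text
clock: 7.8
tcp_pos: [0.4534, -0.3367, 0.1413]
orientation: [0.0, -0.113, 0.994, -0.0]
wrist_force: [-0.0, -0.6, -3.2]
finger_gap: 0.025
grip_force: 51.1
```

>>> carry_out([
  [[0,0,0,0,0,0],[0,0,0,0,0,0]],
])

```text
clock: 8.05
tcp_pos: [0.4544, -0.3385, 0.1432]
orientation: [0.001, -0.113, 0.994, -0.002]
wrist_force: [-0.1, -0.7, -4.2]
finger_gap: 0.0256
grip_force: 51.1
```

```bash
python3 - <<'E'
from h import *
inc([*BT[:2],.124],BR*FL)
E
```

```text
t 8.05 tcp [ 0.4544 -0.3385  0.1432] gap 0.0256 F [-0.15 -0.74 -4.23]
inc [0.0018, 0.0028, 0.0383, -0.0006, 0.0003, 0.0002]
```

>>> carry_out([
  [[0.001,0.001,0.01,0,0,0],[0.001,0.001,0.018,0,0,0],[0.001,0.001,0.025,0,0,0],[0.001,0.001,0.031,0,0,0],[0.001,0.001,0.034,0,0,0]],
])

```text
clock: 8.68
tcp_pos: [0.4531, -0.3379, 0.1248]
orientation: [0.001, -0.113, 0.994, -0.001]
wrist_force: [1.3, 0.0, -3.5]
finger_gap: 0.0254
grip_force: 51.2
```

>>> carry_out([
  [[0,0,0.001,0,0,0],[0,0,0.002,0,0,0]],
])

```text
clock: 8.93
tcp_pos: [0.4533, -0.3381, 0.1242]
orientation: [0.001, -0.113, 0.994, -0.001]
wrist_force: [0.5, 0.5, -3.9]
finger_gap: 0.0251
grip_force: 51.2
```

>>> carry_out([
  [[0,0,0.001,0,0,0],[0,0,0.002,0,0,0]],
])

```text
clock: 9.18
tcp_pos: [0.4532, -0.3382, 0.1238]
orientation: [0.001, -0.113, 0.994, -0.001]
wrist_force: [-3.0, 0.1, 3.6]
finger_gap: 0.0253
grip_force: 52.2
```

>>> carry_out([
  [[0,0,0.001,0,0,0],[0,0,0.001,0,0,0]],
])

```text
clock: 9.43
tcp_pos: [0.4531, -0.3382, 0.1238]
orientation: [0.001, -0.113, 0.994, -0.002]
wrist_force: [-4.1, 0.6, 5.4]
finger_gap: 0.0255
grip_force: 52.4
```

>>> carry_out([
  [[0,0,0,0,0,0],[0,0,0,0,0,0],[0,0,0,0,0,0]],
], jaw=0.3)

```text
clock: 9.8
tcp_pos: [0.4535, -0.3382, 0.1226]
orientation: [0.001, -0.113, 0.994, -0.001]
wrist_force: [-0.3, 0.4, -0.5]
finger_gap: 0.0596
grip_force: 0.0
```

>>> carry_out([
  [[0,0,-0.05,0,0,0],[0,0,-0.12,0,0,0],[0,0,-0.2,0,0,0],[0,0,-0.24,0,0,0],[0,0,-0.24,0,0,0]],
])

```text
clock: 10.42
tcp_pos: [0.4539, -0.3386, 0.2443]
orientation: [0.002, -0.113, 0.994, -0.003]
wrist_force: [1.1, 0.7, -0.1]
finger_gap: 0.0594
grip_force: 0.0
```

```bash
python3 - <<'E'
from h import *
inc([*BT[:2],.24],BR*FL)
c=env.read_camera("top");np.savez("top3.npz",**c)
d=dots(c,(340,450,170,260),(.085,.115),70)
for k,v in d.items(): print(k,v and (v[0].round(4),v[1],v[2].round(1)))
print((BR.apply(BOSS+[0,0,.084])+BO).round(4))
cv2.imwrite("pics/top3.png",cv2.resize(c["frame"][160:270,340:450],None,fx=5,fy=5))
E
```

```text
t 10.43 tcp [ 0.4539 -0.3386  0.2443] gap 0.0594 F [ 1.09  0.66 -0.15]
inc [0.001, 0.0027, 0.0086, -0.0009, 0.0005, 0.0002]
blue (array([ 0.509 , -0.3256,  0.1005]), 50, array([389.4, 192.6]))
yellow (array([ 0.4305, -0.388 ,  0.0978]), 2, array([415. , 225.5]))
green (array([ 0.4342, -0.3973,  0.1008]), 56, array([419.2, 224.1]))
[[ 0.5091 -0.3252  0.1   ]
 [ 0.4098 -0.2946  0.1   ]
 [ 0.4329 -0.3959  0.1   ]]
```

View pics/top3.png

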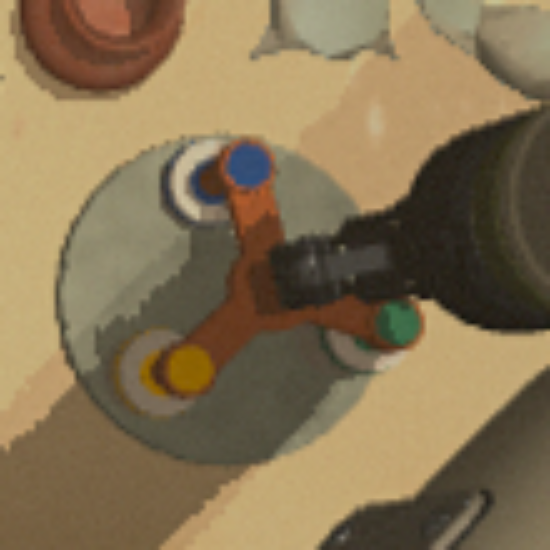

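The top crop shows the setter's feet over their own posts, with dots at blue (389,193), yellow (377,234) and green (419,224). Boss positions and heights are within 2 mm of nominal, so it is level and let go. Next is the press check.

```bash
cat >> h.py <<'E'
PR=BR.apply(np.c_[C*.95,[.119]*3])+BO
E
python3 - <<'E'
from h import *
inc(PR[0]+[0,0,.03],BR*FL)
E
```

```text
t 10.47 tcp [ 0.4534 -0.338   0.2427] gap 0.0596 F [ 0.53 -0.65  0.02]
inc [-0.108, 0.0006, 0.1877, -0.0005, 0.0003, 0.0002]
```

>>> carry_out([
  [[-0.055,0,0,0,0,0],[-0.108,0,0,0,0,0],[-0.108,0,0.06,0,0,0],[-0.108,0,0.12,0,0,0],[-0.108,0,0.16,0,0,0]],
], jaw=1, squeeze=20)

```text
clock: 11.1
tcp_pos: [0.5046, -0.3246, 0.1589]
orientation: [-0.001, -0.113, 0.994, 0.001]
wrist_force: [-0.5, 0.1, 0.1]
finger_gap: 0.0001
grip_force: 0.0
```

>>> carry_out([
  [[0,0,0.02,0,0,0],[0,0,0.028,0,0,0],[0,0,0.028,0,0,0]],
])

```text
clock: 11.48
tcp_pos: [0.5059, -0.3259, 0.1488]
orientation: [0.001, -0.113, 0.994, -0.001]
wrist_force: [-0.2, -0.5, 0.2]
finger_gap: 0.0
grip_force: 0.0
```

```bash
python3 - <<'E'
from h import *
inc(PR[0],BR*FL)
E
```

```text
t 11.47 tcp [ 0.5059 -0.3259  0.1488] gap 0.0 F [-0.21 -0.51  0.18]
inc [-0.0005, 0.0001, 0.0596, -0.0004, 0.0002, 0.0002]
```

>>> carry_out([
  [[0,0,0.02,0,0,0],[0,0,0.035,0,0,0],[0,0,0.045,0,0,0],[0,0,0.052,0,0,0],[0,0,0.054,0,0,0]],
])

```text
clock: 12.1
tcp_pos: [0.5058, -0.3258, 0.1214]
orientation: [0.001, -0.113, 0.994, -0.001]
wrist_force: [-0.2, 0.3, -0.4]
finger_gap: 0.0001
grip_force: 0.0
```

>>> carry_out([
  [[0,0,0.002,0,0,0],[0,0,0.004,0,0,0]],
])

```text
clock: 12.35
tcp_pos: [0.506, -0.326, 0.1199]
orientation: [0.001, -0.113, 0.994, -0.001]
wrist_force: [-0.1, -0.4, -0.3]
finger_gap: 0.0001
grip_force: 0.0
```

>>> carry_out([
  [[0,0,0.001,0,0,0],[0,0,0.002,0,0,0]],
])

```text
clock: 12.6
tcp_pos: [0.5059, -0.326, 0.119]
orientation: [0.001, -0.113, 0.994, -0.001]
wrist_force: [-1.0, 0.6, 4.6]
finger_gap: 0.0
grip_force: 2.2
```

>>> carry_out([
  [[0,0,0.001,0,0,0],[0,0,0.001,0,0,0]],
])

```text
clock: 12.85
tcp_pos: [0.506, -0.326, 0.1191]
orientation: [0.001, -0.113, 0.994, -0.001]
wrist_force: [-1.1, 1.2, 5.1]
finger_gap: 0.0002
grip_force: 2.7
```

>>> carry_out([
  [[0,0,-0.03,0,0,0],[0,0,-0.08,0,0,0],[0,0,-0.1,0,0,0],[0,0,-0.1,0,0,0]],
])

```text
clock: 13.35
tcp_pos: [0.5064, -0.3263, 0.1693]
orientation: [0.001, -0.113, 0.994, -0.002]
wrist_force: [-0.4, 0.4, -1.2]
finger_gap: -0.0003
grip_force: 0.0
```

```bash
python3 - <<'E'
from h import *
inc(PR[1]+[0,0,.051],BR*FL)
E
```

```text
t 13.35 tcp [ 0.5064 -0.3263  0.1693] gap -0.0003 F [-0.45  0.38 -1.22]
inc [0.1711, 0.0998, -0.0023, -0.0006, 0.0004, 0.0002]
```

>>> carry_out([
  [[0.05,0.03,-0.01,0,0,0],[0.11,0.065,-0.01,0,0,0],[0.171,0.1,-0.005,0,0,0],[0.171,0.1,0,0,0,0],[0.171,0.1,0,0,0,0]],
])

```text
clock: 13.98
tcp_pos: [0.4116, -0.2964, 0.1676]
orientation: [0.001, -0.113, 0.994, -0.001]
wrist_force: [-0.0, -0.3, -0.0]
finger_gap: -0.0002
grip_force: 0.0
```

>>> carry_out([
  [[0,0,0.04,0,0,0],[0,0,0.07,0,0,0],[0,0,0.085,0,0,0],[0,0,0.094,0,0,0],[0,0,0.096,0,0,0]],
])

```text
clock: 14.6
tcp_pos: [0.4115, -0.2964, 0.1199]
orientation: [0.001, -0.113, 0.994, -0.001]
wrist_force: [1.0, -0.0, -0.5]
finger_gap: -0.0002
grip_force: 0.0
```

```bash
python3 - <<'E'
from h import *
inc(PR[1],BR*FL)
E
```

```text
t 14.6 tcp [ 0.4115 -0.2964  0.1199] gap -0.0002 F [ 0.97 -0.04 -0.53]
inc [-0.0004, -0.001, 0.0018, -0.0004, 0.0002, 0.0002]
```

>>> carry_out([
  [[0,0,0.001,0,0,0],[0,0,0.002,0,0,0]],
])

```text
clock: 14.85
tcp_pos: [0.4116, -0.2966, 0.1194]
orientation: [0.001, -0.113, 0.994, -0.001]
wrist_force: [0.3, -0.0, 0.4]
finger_gap: 0.0002
grip_force: 0.0
```

>>> carry_out([
  [[0,0,0.001,0,0,0],[0,0,0.002,0,0,0]],
])

```text
clock: 15.1
tcp_pos: [0.4115, -0.2966, 0.119]
orientation: [0.001, -0.113, 0.994, -0.002]
wrist_force: [-2.0, 1.3, 10.4]
finger_gap: -0.0001
grip_force: 4.9
```

Over 2 N on yellow. I'll hold one row, then lift and go to green.

>>> carry_out([
  [[0,0,0,0,0,0],[0,0,-0.03,0,0,0],[0,0,-0.08,0,0,0],[0,0,-0.1,0,0,0],[0,0,-0.1,0,0,0]],
])

```text
clock: 15.72
tcp_pos: [0.4118, -0.2967, 0.1689]
orientation: [0.001, -0.113, 0.994, -0.002]
wrist_force: [1.3, 1.0, 0.5]
finger_gap: 0.0003
grip_force: 0.0
```

```bash
python3 - <<'E'
from h import *
inc(PR[2]+[0,0,.051],BR*FL)
E
```

```text
t 15.72 tcp [ 0.4118 -0.2967  0.1689] gap 0.0003 F [1.3  0.97 0.5 ]
inc [0.0002, -0.1977, -0.0014, -0.0006, 0.0004, 0.0002]
```

>>> carry_out([
  [[0,-0.07,-0.005,0,0,0],[0,-0.14,-0.005,0,0,0],[0,-0.197,0,0,0,0],[0,-0.197,0,0,0,0],[0,-0.197,0,0,0,0]],
])

```text
clock: 16.35
tcp_pos: [0.4327, -0.3913, 0.1672]
orientation: [0.0, -0.113, 0.994, 0.0]
wrist_force: [-0.5, 0.6, -0.5]
finger_gap: -0.0002
grip_force: 0.0
```

>>> carry_out([
  [[0,0,0.04,0,0,0],[0,0,0.07,0,0,0],[0,0,0.085,0,0,0],[0,0,0.094,0,0,0],[0,0,0.096,0,0,0]],
])

```text
clock: 16.98
tcp_pos: [0.4335, -0.3923, 0.1202]
orientation: [0.001, -0.113, 0.994, -0.001]
wrist_force: [0.8, -0.2, -1.2]
finger_gap: 0.0001
grip_force: 0.0
```

>>> carry_out([
  [[0,0,0.001,0,0,0],[0,0,0.002,0,0,0]],
])

```text
clock: 17.23
tcp_pos: [0.4336, -0.3926, 0.1196]
orientation: [0.001, -0.113, 0.994, -0.001]
wrist_force: [-0.6, 0.2, 0.3]
finger_gap: -0.0001
grip_force: 0.0
```

>>> carry_out([
  [[0,0,0.001,0,0,0],[0,0,0.002,0,0,0],[0,0,0.002,0,0,0]],
])

```text
clock: 17.6
tcp_pos: [0.4336, -0.3925, 0.1191]
orientation: [0.001, -0.113, 0.994, -0.002]
wrist_force: [-1.1, 0.6, 4.7]
finger_gap: 0.0001
grip_force: 2.5
```

>>> carry_out([
  [[0,0,0.001,0,0,0],[0,0,0.001,0,0,0]],
])

```text
clock: 17.85
tcp_pos: [0.4336, -0.3926, 0.119]
orientation: [0.001, -0.113, 0.994, -0.002]
wrist_force: [-1.9, 2.2, 7.4]
finger_gap: 0.0
grip_force: 3.9
```

>>> carry_out([
  [[0,0,-0.03,0,0,0],[0,0,-0.1,0,0,0],[0,0,-0.2,0,0,0],[0,0,-0.28,0,0,0],[0,0,-0.28,0,0,0]],
])

```text
clock: 18.48
tcp_pos: [0.4346, -0.3936, 0.2625]
orientation: [0.003, -0.113, 0.994, -0.004]
wrist_force: [-0.5, -1.1, -0.3]
finger_gap: -0.0001
grip_force: 0.0
```

```bash
python3 - <<'E'
from h import *
inc(PR[2],BR*FL)
c=env.read_camera("top")
HUE["yellow"]=(17,34)
for k,v in dots(c,(340,450,170,260),(.085,.115),70).items(): print(k,v and (v[0].round(4),v[1],v[2].round(1)))
for o in ["cup","jar","red_pot","tile"]: print(o,[np.round(d["position"],3).tolist() for d in env.find_in("top",o)[:2]])
E
```

```text
t 18.48 tcp [ 0.4346 -0.3936  0.2625] gap -0.0001 F [-0.5  -1.08 -0.26]
inc [0.0026, 0.0041, 0.2869, -0.0015, 0.0008, 0.0002]
blue (array([ 0.5089, -0.3259,  0.1003]), 51, array([389.4, 192.7]))
yellow (array([ 0.4111, -0.2949,  0.1007]), 75, array([377.5, 233.3]))
green (array([ 0.434 , -0.3973,  0.1008]), 49, array([419.2, 224.2]))
cup [[0.449, -0.099, 0.04]]
jar [[0.556, 0.008, 0.089]]
red_pot [[0.599, -0.274, 0.044]]
tile [[0.443, -0.328, 0.095]]
```

```bash
python3 -c "
from h import *
print(env.hand_in())"
```

```text
the job is handed in; nothing more can be done
None
```

The setter stands level on its posts, with each arm-end dot within about 2 mm of nominal. The press check read about 5 N on blue, 10 N on yellow and 7 N on green without it moving; I backed the arm off and handed the job in at about 19 s (no verdict was returned). The cup, jar and red pot had not moved, but the last picture gave no reliable fix on the tile, which the arm never went near while low.

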